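Release a scanner battery from its charger and trap it

TASK

Take the thick battery off charge in the sloping two-bay charger: press down the release lever beside its bay with one finger, and as the battery springs out stop it with the other finger, high on the apron just past the catch, before it slides away down the slope. Nothing is to be gripped or lifted; leave the thin battery latched and the other things where they lie. Finish still holding, with a fingertip standing in front of the thick battery and the battery resting against it on the apron.

Things in the scene. Friction and masses are not known exactly. Their poses are not given: they have to be found in the camera images.
- charger: grey wedge-shaped desk charger, fixed, 194 mm long (x), 202 over its side shoulders (y), 105 high at the back. Origin: on the table under its middle; z up, x level from the low open front (robot side) to the high back, y to its left. Two lanes side by side, open above and in front, centre lines y = +25 mm (left) and -25 mm (right)
- bays: sloping floor of both lanes. Origin: on the floor surface at the catches, 42 mm straight above the charger's origin. x points 18 degrees up the slope, z square out of the floor, y left. Lanes 44 mm wide, slick steel. x 0 to 88 mm: the bays (walls 17 high); x 0 to -94: the apron (kerbs 6 high), open at its low end; a battery not stopped runs off it in under half a second
- battery_thick: the thick black battery, 62 mm long, 42 wide, 26 thick, about 0.16 kg, loose, latched in the left or the right bay. Origin: middle of its lower front edge, at x = 0 in the bays' frame when latched, negative as it slides out. Its x points up the slope along its length, z square to the slope. A spring plate behind it pushes with about 2 N at first, fading over 36 mm; then it slides by its weight
- battery_thin: the thin black battery, 15 mm thick, otherwise the same size, latched in the other bay; origin likewise at the middle of the lower front edge. It stays latched
- lever_left (a joint): release lever outside the left bay, on a pin along the charger: 0 = up, 0.34 rad = fully down; the battery is let go at about 0.2. Pressing its thumb pad takes 2 N at first, 5 to 10 N at the bottom, 9 mm down; it springs back. Its catch stands before the battery's outer front corner and swings outwards; let up again, it only rubs lightly on the battery's flank
- lever_right (a joint): the mirror image outside the right bay, same values
- pad_left (a point): middle of the top of the left thumb pad (dark metal, 36 mm in x, 28 in y): x = -32, y = 88.5, z = 51.5 mm in the charger's frame, pressed z = 42. Level with it, 63.5 mm inwards, is the lane's centre: floor there 32 mm above the table, top front edge of a battery stopped there about 60. So a second fingertip over the lane, level with the pressing one, stops the battery and clears the floor
- pad_right (a point): the same on the right lever, at y = -88.5 mm
- scanner: black hand barcode scanner lying on its side, 172x118x63 mm, loose, behind and to the left of the charger; leave alone
- pen_blue: blue ball pen, 138 mm long, loose, lying along the charger's left flank; leave alone
- binder_clip: black binder clip, 26x40x37 mm, loose, beside the charger's right flank; leave alone
Not all that is in view belongs to the job. What is shaped like the battery_thick but brown or white is not meant.

How it is judged (in metres and radians):
On the way, in this order (a step that is already met when the one before it is completed fails the run):
1. the release lever beside the thick battery's bay is pressed (((y of battery_thick in the frame of bays above 0 m and value of joint lever_left above 0.15 rad) or (y of battery_thick in the frame of bays below 0 m and value of joint lever_right above 0.15 rad))).
2. the thick battery has sprung out past the catch and rests against a finger high on the apron (x of battery_thick in the frame of bays between -0.04 and -0.008 m and z of battery_thick in the frame of bays below 0.006 m and angle between the z axis of battery_thick and the z axis of bays, either way round below 0.15 rad and linear speed of battery_thick below 0.02 m/s and contact force between the fingers and battery_thick above 0.3 N), for 0.3 s.
At the end, for the whole second after the job is handed in: The thick battery has come 8 to 40 mm out of its bay along the slope, lies flat on the floor (within 6 mm, 0.15 rad), is still (under 0.02 m/s) and bears on a finger with more than 0.3 N (all of step 2); the arm keeps its last pose, push and grip.
It fails at once if the thick battery slides away down the apron (over 50 mm) (x of battery_thick in the frame of bays below -0.05 m).
It fails at once if the thick battery is lifted (z of battery_thick in the frame of bays above 0.012 m).
It fails at once if the thin battery is let out or disturbed (over 6 mm) (distance of battery_thin from where it was at the start of the episode above 0.006 m).
It fails at once if another thing on the bench is disturbed (moved over 20 mm) (distance of any of scanner, pen_blue, binder_clip from where it was at the start of the episode above 0.02 m).
It also fails if it takes over 38 s, if anything falls off the work surface, if the arm or the gripper's body presses on something with over 40 N, if the wrist force passes 120 N, or if a joint passes its speed limit or range.

ROBOT

A 6-joint arm with a two-finger parallel gripper is mounted at the origin on a cart in front of the work surface, level with it; the furniture and walls round the work are solid. World frame = base frame: x ahead of the robot, y to its left, z up, the work surface at z = 0. Lengths are in mm, angles in rad, forces in N, time in s.
With the tool pointing down it reaches from about 300 to 775 mm from the base axis. Payload 14.6 kg.
Tool frame: the origin (TCP) lies between the finger pads; the fingertips stand ahead of it and the grasp point (between the pads) lies 11 mm behind it (manip.finger_overhang is the z of the fingertips in the tool frame, in mm); z points along the fingers, y is the line along which they close (so a half turn about z gives the same grasp; the last joint's range is limited). The gripper opens to 94 mm and grips with 3 to 60 N. Pads are 16 mm wide; open, the fingers measure 119 mm over their backs; the gripper's body (75 mm by 177 mm) begins 78 mm behind the grasp point.
Start: joints at [-1.319, 0.3, 1.521, -0, 1.321, -0.067], TCP at [172.378, -522.279, 213.446] pointing down, gripper open.
Joint ranges: [-3.03, 3.03], [-0.79, 2.21], [0.23, 2.52], [-1.04, 4.18], [0, 3.07], [-2.55, 2.55]. Speed limits (rad/s): [2.22, 2.22, 2.57, 3.14, 3.14, 3.14].

INTERFACE

Orientations are given as [roll, pitch, yaw] about the fixed x, y, z axes, in that order (R = Rz(yaw) Ry(pitch) Rx(roll)).
In Python, from cell import manip gives the robot as it stands.
- The arm moves only by the tool jog_arm, never from a script. Its argument "series" is a list of rows, each a list of 7 numbers: the shift along the world's x, y, z as a fraction of full scale, then the turn, a rotation vector about the world's x, y, z as a fraction of full scale, then the closure, from 0 (fully open) to 1 (shut). In form: [[dx, dy, dz, wx, wy, wz, fingers], ...]. A call has 1 to 8 rows; each row is the pose to reach, as a shift and turn from the pose commanded when the call began; what a row does not reach only later rows make up. Full scale, the value 1, is 120 mm for a shift and 90 degrees for a turn. A row lasts 1/12 s, in which the tool goes at most 41.7 mm and 7.16 degrees, less where a joint would pass 70% of its speed; a pose out of reach is approached as far as the arm can. A call with a number of a shift or a turn outside -1 to 1 is refused whole. A call with a gripper value outside its range is refused whole. The fingers move at their own pace and stop on an object; "grip_force" is the grip in N (left out, the last holds). Time passes only in rows, so rows that repeat a pose let the fingers close. It gives the time, the measured TCP pose, the force, the opening and the grip force at its end, in the units of the state.
- manip.read_state(): the state, without advancing time (a new reading comes with each control period).
- manip.camera(name): name is "side" or "top"; returns a dict with "frame" (480x640x3 uint8, red, green, blue), "vfov" (degrees; the focal length in pixels is half the picture's height over the tangent of half this angle, whatever the lens; pixels are square), "cx", "cy" (the principal point, pixels), "k1" (the pictures are not rectified: a ray, as slopes to the right and down, at radius r is drawn at 1 + k1 r^2 times it, then the intrinsics apply), "R" (3x3) and "t" (3): a world point X has camera coordinates R X + t. Camera axes: x right, y down, z forward; pixel columns grow to the right and rows downward; lengths in mm; the calibration is good to about 2 mm. A picture is of the moment at which its call begins. There is no depth.
- manip.sign_off(): hands the job in; it is judged then, once.
The state is a dict: "clock": time; "joints": joint angles; "qd": joint speeds; "effort": joint torques, N m; "eef_pos": TCP position; "eef_rot": TCP orientation; "wrist_force": force on the tool from outside, world axes, zero at the start; "moment": the same for the moment, N m; "finger_gap": finger opening in mm; "finger_force": force on a finger pad.
Only numpy, scipy, OpenCV 4.12 (cv2) and the standard library are available. Lean on these libraries where they do the work, as an engineer would, in place of code of your own. Each camera call takes 0.05 s, during which the arm holds its last target. There are 200 camera calls.

## Working session

There is one attempt and no reset: what is moved stays moved. The work goes in short steps, Python scripts to look and compute and a tool call to move; the robot and the scene stay as the last step left them, time stands still between calls to the robot, and variables do not carry over. Pictures are saved under pics/ and viewed, at most 10 in all, crops included, and the job is handed in when it is done.

Besides the shell and the picture viewer there is one more tool, called after ">>>" as name(argument=value, ...) on one line, values as JSON. jog_arm: Moves the arm, as the interface text tells. Its arguments: {"type":"object","properties":{"series":{"type":"array"},"grip_force":{"type":"number"}},"required":["series"]}

```bash
mkdir -p pics; cat > h.py <<'E'
import numpy as np, cv2
from cell import manip
def K(c):
    f=240/np.tan(np.radians(c["vfov"])/2); return np.array([[f,0,c["cx"]],[0,f,c["cy"]],[0,0,1.]]),np.array([c["k1"],0,0,0,0.])
def ray(c,px):
    k,d=K(c); p=cv2.undistortPoints(np.array(px,float).reshape(-1,1,2),k,d).reshape(-1,2)
    R=np.array(c["R"]);t=np.array(c["t"]).ravel()
    return -R.T@t, np.c_[p,np.ones(len(p))]@R
def plane(c,px,z):
    o,v=ray(c,px); return o+v*((z-o[2])/v[:,2])[:,None]
def proj(c,X):
    k,d=K(c); return cv2.projectPoints(np.array(X,float).reshape(-1,1,3),cv2.Rodrigues(np.array(c["R"]))[0],np.array(c["t"],float).ravel(),k,d)[0].reshape(-1,2)
E
python3 - <<'E'
from h import *
import pickle
for n in("top","side"):
    c=manip.camera(n); pickle.dump(c,open(n+".pkl","wb")); cv2.imwrite(f"pics/{n}0.png",c["frame"][:,:,::-1]); print(n,c["vfov"],c["k1"],-np.array(c["R"]).T@np.array(c["t"]).ravel())
s=manip.read_state(); print({k:s[k] for k in("clock","eef_pos","eef_rot","finger_gap")},manip.finger_overhang)
E
```

```text
top 50.532726048813295 -0.10084528267292639 [399.91775536   2.11161843 906.2199616 ]
side 52.15645015741797 -0.026474886641460724 [201.02845345 611.49815162 617.83011992]
{'clock': 0.1, 'eef_pos': array([ 172.31612734, -522.07441097,  212.94262452]), 'eef_rot': array([-3.14056166e+00, -6.61803858e-05,  3.18779202e-01]), 'finger_gap': 94.05768674377774} 8.0
```

View pics/top0.png

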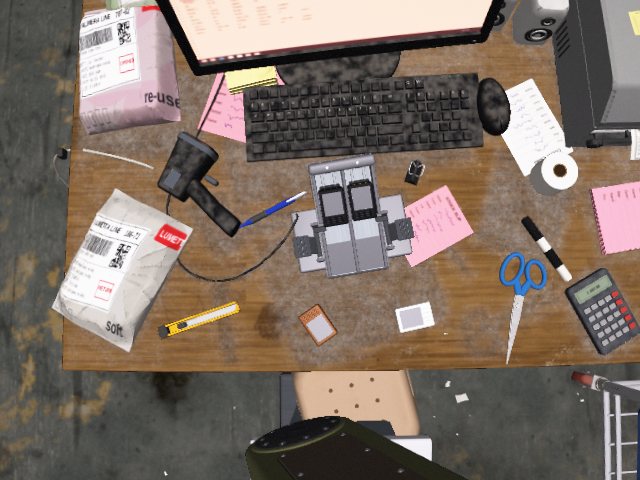

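View pics/side0.png

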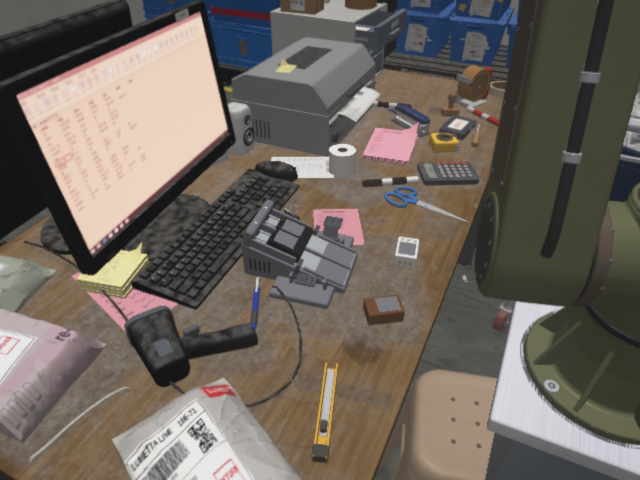

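The top view has the charger at about (350,215), with two black batteries in its bays at (331,203) and (361,200). The brown box at (318,325) and the white one at (414,317) are decoys. I'll enlarge the charger from both views.

```bash
python3 - <<'E'
import cv2,numpy as np
a=cv2.imread("pics/top0.png")[145:285,280:420]; b=cv2.imread("pics/side0.png")[190:310,235:365]
a=cv2.resize(a,(560,560),interpolation=cv2.INTER_CUBIC);b=cv2.resize(b,(780,720),interpolation=cv2.INTER_CUBIC)[:600]
cv2.imwrite("pics/ca.png",a);cv2.imwrite("pics/cb.png",np.clip(b*1.5,0,255).astype('uint8'))
E
```

```text
(no output)
```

View pics/ca.png

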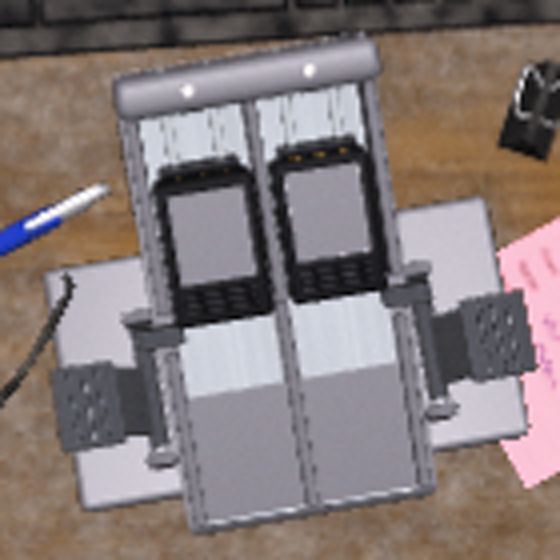

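View pics/cb.png

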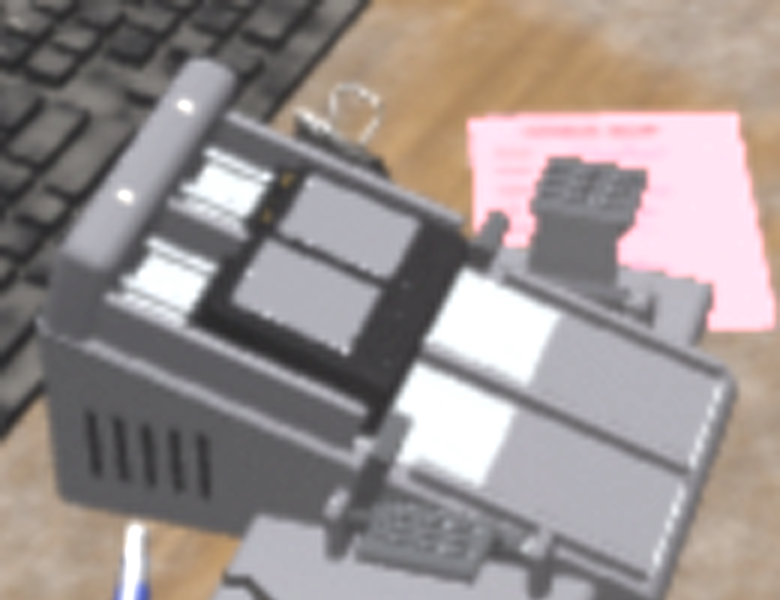

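```bash
cat > pose.py <<'E'
from h import *
import pickle
T=pickle.load(open("top.pkl","rb"));S=pickle.load(open("side.pkl","rb"))
ct=lambda p:(np.array(p,float)+.5)/4-.5+[280,145]
cs=lambda p:(np.array(p,float)+.5)/6-.5+[235,190]
L=ct(np.mean([(55,372),(118,362),(127,440),(62,450)],0));R=ct(np.mean([(462,302),(522,290),(537,370),(475,382)],0))
P=plane(T,[L,R],51.5); d=P[0]-P[1]; yaw=np.arctan2(-d[0],d[1])
Rz=np.array([[np.cos(yaw),-np.sin(yaw),0],[np.sin(yaw),np.cos(yaw),0],[0,0,1]])
o=P.mean(0)-Rz@[-32,0,0]; o[2]=0
W=lambda X:np.array(X,float)@Rz.T+o
a=np.radians(18);Rb=np.array([[np.cos(a),0,-np.sin(a)],[0,1,0],[np.sin(a),0,np.cos(a)]])
B=lambda X:W(np.array(X,float)@Rb.T+[0,0,42])
E
python3 - <<'E'
from pose import *
print("padL,R",P,"sep",np.linalg.norm(d),"yaw",yaw,"o",o)
print("side pads same from side cam",plane(S,[cs((427,535)),cs((592,190))],51.5))
for side in(1,-1):
  for h in(26,15):
    X=B([[x,25*side+y,h] for x in(0,62) for y in(21,-21)])
    print("LR"[side<0],h,"top",((proj(T,X)-[280,145]+.5)*4-.5).round().tolist(),"side",((proj(S,X)-[235,190]+.5)*6-.5).round().tolist())
# cross checks: apron low corners, shoulder corners
X=B([[-94,47,6],[-94,-47,6],[-94,0,6]]);print(((proj(T,X)-[280,145]+.5)*4-.5).round().tolist(),((proj(S,X)-[235,190]+.5)*6-.5).round().tolist())
E
```

```text
padL,R [[ 486.31213282   57.77014668   51.5       ]
 [ 513.6188904  -115.6577789    51.5       ]] sep 175.56453053186348 yaw 0.15617091439090575 o [531.57607442 -23.96663627   0.        ]
side pads same from side cam [[ 485.03495553   59.81720669   51.5       ]
 [ 510.78058403 -114.02410832   51.5       ]]
L 26 top [[178.0, 329.0], [277.0, 312.0], [153.0, 183.0], [253.0, 165.0]] side [[390.0, 384.0], [433.0, 300.0], [199.0, 298.0], [248.0, 217.0]]
L 15 top [[177.0, 325.0], [275.0, 308.0], [152.0, 180.0], [251.0, 163.0]] side [[380.0, 409.0], [423.0, 325.0], [190.0, 323.0], [240.0, 242.0]]
R 26 top [[296.0, 309.0], [395.0, 292.0], [272.0, 162.0], [373.0, 145.0]] side [[441.0, 284.0], [480.0, 207.0], [257.0, 202.0], [303.0, 128.0]]
R 15 top [[294.0, 305.0], [391.0, 288.0], [270.0, 160.0], [370.0, 143.0]] side [[431.0, 309.0], [470.0, 232.0], [249.0, 228.0], [294.0, 153.0]]
[[210.0, 531.0], [422.0, 494.0], [316.0, 513.0]] [[659.0, 560.0], [729.0, 369.0], [695.0, 461.0]]
```

The left battery is the thick one. In the enlarged side view its top lies where a 26 mm battery would project, with its screen centre at (308,297) against a predicted (317,300). The right battery's front corner at (470,235) matches a 15 mm one, predicted at (470,232). The pads as cast from both views agree within about 3 mm, and their spacing is 175.6 mm against 177 mm.

The TCP target is about (490, 28), yaw 0.152, opening 51 mm.

>>> jog_arm(series=[[0.265,0.46,0,0,0,-0.05,0.2],[0.53,0.917,0,0,0,-0.106,0.457],[0.53,0.917,0,0,0,-0.106,0.457],[0.53,0.917,0,0,0,-0.106,0.457],[0.53,0.917,0,0,0,-0.106,0.457],[0.53,0.917,0,0,0,-0.106,0.457]])

```text
clock: 0.6
eef_pos: [236.0, -412.6, 213.6]
eef_rot: [3.141, 0.0, 0.153]
wrist_force: [0.0, -0.1, -0.8]
finger_gap: 57.2
finger_force: 0.0
```

>>> jog_arm(series=[[0.53,0.917,0,0,0,0,0.457],[0.53,0.917,0,0,0,0,0.457],[0.53,0.917,0,0,0,0,0.457],[0.53,0.917,0,0,0,0,0.457],[0.53,0.917,0,0,0,0,0.457]])

```text
clock: 1.02
eef_pos: [300.1, -302.0, 213.5]
eef_rot: [3.141, 0.0, 0.154]
wrist_force: [-0.7, -1.3, 0.5]
finger_gap: 50.9
finger_force: 0.0
```

>>> jog_arm(series=[[0.53,0.917,0,0,0,0,0.457],[0.53,0.917,0,0,0,0,0.457],[0.53,0.917,0,0,0,0,0.457],[0.53,0.917,0,0,0,0,0.457],[0.53,0.917,0,0,0,0,0.457]])

```text
clock: 1.43
eef_pos: [363.7, -192.4, 213.3]
eef_rot: [-3.142, 0.0, 0.154]
wrist_force: [-0.1, 0.2, 0.4]
finger_gap: 51.2
finger_force: 0.0
```

>>> jog_arm(series=[[0.53,0.917,0,0,0,0,0.457],[0.53,0.917,0,0,0,0,0.457],[0.53,0.917,0,0,0,0,0.457],[0.53,0.917,0,0,0,0,0.457],[0.53,0.917,0,0,0,0,0.457]])

```text
clock: 1.85
eef_pos: [427.3, -82.9, 213.1]
eef_rot: [-3.142, 0.001, 0.153]
wrist_force: [0.4, -1.0, -0.2]
finger_gap: 51.0
finger_force: 0.0
```

>>> jog_arm(series=[[0.525,0.925,0,0,0,0,0.457],[0.525,0.925,0,0,0,0,0.457],[0.525,0.925,0,0,0,0,0.457],[0.525,0.925,-0.4,0,0,0,0.457],[0.525,0.925,-0.7,0,0,0,0.457],[0.525,0.925,-1,0,0,0,0.457],[0.525,0.925,-1,0,0,0,0.457],[0.525,0.925,-1,0,0,0,0.457]])

```text
clock: 2.52
eef_pos: [489.5, 26.6, 93.2]
eef_rot: [-3.141, 0.003, 0.15]
wrist_force: [0.8, 0.2, 1.2]
finger_gap: 51.2
finger_force: 0.0
```

```bash
python3 - <<'E'
from h import *
s=manip.read_state();print(s["eef_pos"],s["eef_rot"])
c=manip.camera("side");c2=manip.camera("top")
a=cv2.resize(c["frame"][170:320,230:380,::-1],(600,600),interpolation=cv2.INTER_CUBIC);cv2.imwrite("pics/s1.png",np.clip(a*1.5,0,255).astype('uint8'))
# drop-line marks: expected fingertips
y=s["eef_rot"][2];u=np.array([-np.sin(y),np.cos(y),0])
p=np.array(s["eef_pos"])-[0,0,8]
print(((proj(c,[p+u*31.75,p-u*31.75,p+u*31.75-[0,0,p[2]-51.5]])-[230,170]+.5)*4-.5).round())
E
```

```text
[489.48162923  26.56025469  93.15131185] [-3.14132436e+00  2.95043439e-03  1.49556481e-01]
[[306. 374.]
 [350. 284.]
 [307. 434.]]
```

View pics/s1.png

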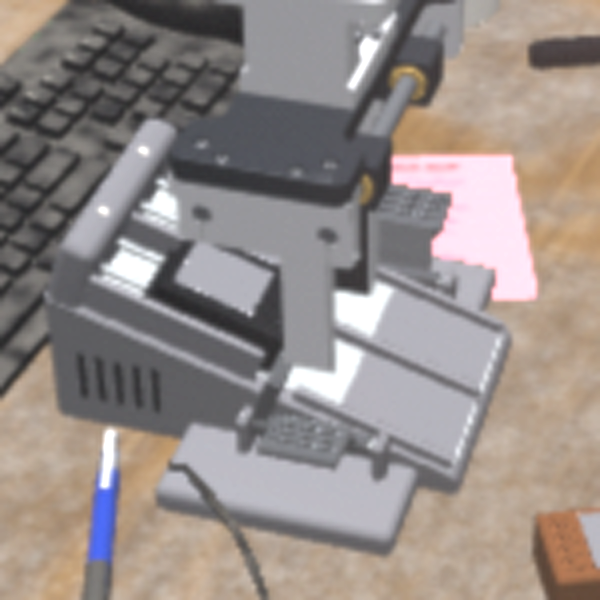

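The left fingertip at (310,367) falls where predicted, and straight below it is the pad centre at about (303,436). The inner finger is over the left lane. Now I'll press.

>>> jog_arm(series=[[0,0.012,-0.1,0,0,0,0.457],[0,0.012,-0.2,0,0,0,0.457],[0,0.012,-0.26,0,0,0,0.457],[0,0.012,-0.29,0,0,0,0.457],[0,0.012,-0.31,0,0,0,0.457],[0,0.012,-0.33,0,0,0,0.457],[0,0.012,-0.35,0,0,0,0.457],[0,0.012,-0.36,0,0,0,0.457]])

```text
clock: 3.28
eef_pos: [490.7, 30.8, 51.8]
eef_rot: [-3.141, -0.002, 0.152]
wrist_force: [-3.3, 6.4, 10.8]
finger_gap: 51.5
finger_force: 6.7
```

>>> jog_arm(series=[[0,0,0,0,0,0,0.457],[0,0,0,0,0,0,0.457],[0,0,0,0,0,0,0.457],[0,0,0,0,0,0,0.457],[0,0,0,0,0,0,0.457],[0,0,0,0,0,0,0.457],[0,0,0,0,0,0,0.457],[0,0,0,0,0,0,0.457]])

```text
clock: 3.95
eef_pos: [490.6, 30.8, 51.9]
eef_rot: [-3.141, -0.002, 0.152]
wrist_force: [-2.4, 5.9, 8.3]
finger_gap: 51.0
finger_force: 5.9
```

```bash
python3 - <<'E'
from h import *
s=manip.read_state();print(s["eef_pos"],s["eef_rot"],s["wrist_force"],s["moment"])
c=manip.camera("side");c2=manip.camera("top")
f=lambda c,y,x:np.clip(cv2.resize(c["frame"][y:y+130,x:x+100,::-1],(400,520),interpolation=cv2.INTER_CUBIC)*1.5,0,255).astype('uint8')
cv2.imwrite("pics/s2.png",np.hstack([f(c,190,260),f(c2,150,300)]))
E
```

```text
[490.59048002  30.81447321  51.87992433] [-3.14080577e+00 -2.31770906e-03  1.51966896e-01] [-2.35627392  5.85705171  8.25593847] [ 1.35732417  0.56518365 -0.03649955]
```

View pics/s2.png

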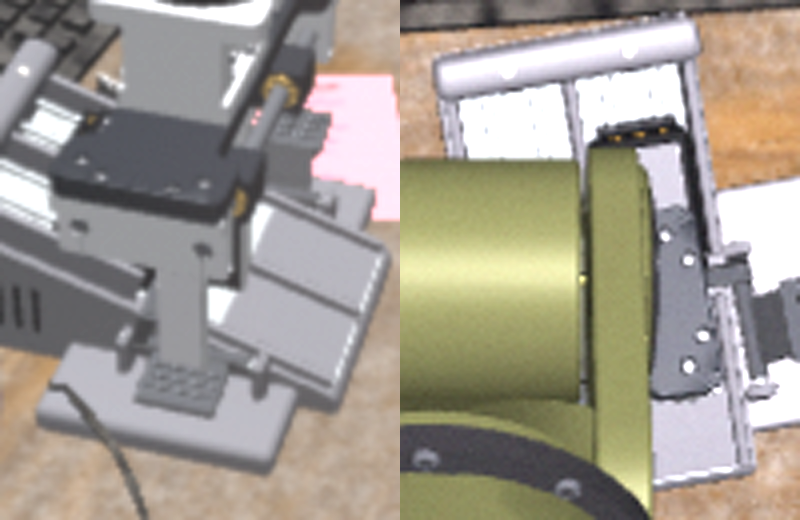

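```bash
python3 - <<'E'
from pose import *
for xb in(0,-10,-17,-25): print(xb,((proj(S,B([[xb+62,46,26],[xb,46,26],[xb,46,8]]))-[260,190]+.5)*4-.5).round().tolist())
for i in range(3):
    manip.camera("side"); s=manip.read_state(); print(s["clock"],s["wrist_force"].round(2),s["eef_pos"].round(2))
E
```

```text
0 [[32.0, 198.0], [160.0, 256.0], [149.0, 283.0]]
-10 [[53.0, 207.0], [181.0, 265.0], [170.0, 292.0]]
-17 [[67.0, 214.0], [195.0, 271.0], [184.0, 298.0]]
-25 [[84.0, 221.0], [212.0, 279.0], [200.0, 306.0]]
4.1 [-2.27  4.64  8.37] [490.59  30.83  51.9 ]
4.15 [-2.3   5.52  7.72] [490.61  30.83  51.9 ]
4.2 [-2.52  5.55  7.94] [490.59  30.81  51.89]
```

```bash
python3 - <<'E'
from h import *
c=manip.camera("side")
a=cv2.resize(c["frame"][215:285,245:335,::-1],(792,600)[:2],interpolation=cv2.INTER_CUBIC)
cv2.imwrite("pics/s3.png",np.clip(a*1.8,0,255).astype('uint8'))
E
```

```text
(no output)
```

View pics/s3.png

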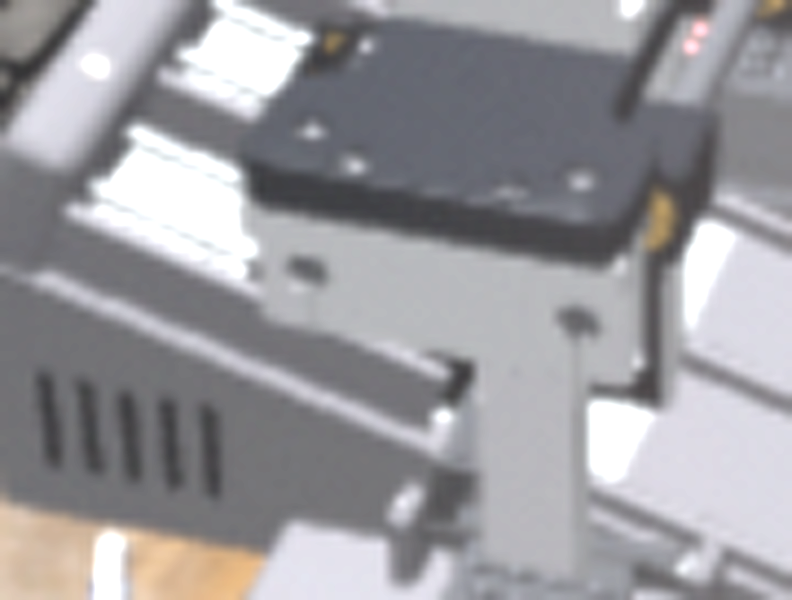

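The lane floor now shows white at (202,215), where the latched battery's rear corner would be. The apron in front of the finger, at (620,440), is empty. So the battery has come out and rests against the finger, and the wrist force is steady.

```bash
python3 -c "
from cell import manip
print(manip.sign_off())"
```

```text
the job is handed in; nothing more can be done
None
```

I pressed the left lever and released the thick battery, which stopped against the inner finger high on the apron. The job is handed in still holding that pose; sign-off gave no verdict, and the arm hid the battery's front, so I judged its position from the emptied bay floor and the clear apron.

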